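Set a press stud with a spring setter taken from the packed rack

TASK

Take the orange stud setter out of the tightly packed rack by tipping it forward (towards the robot) from under the yellow keeper rail, stand it upright inside the red fences on the steel anvil, its long side along theirs, and let go. Then press its orange plunger all the way down until you feel its stop, lean on it firmly (about 20 N) without ramming it, keep it so for a second to set the stud, and let it spring back up. Leave the setter standing there; the other setters stay upright in the rack, and the cup, the mallet and the screwdriver stay where they are.

Things in the scene. Friction and masses are not known exactly. Their poses are not given: they have to be found in the camera images.
- setter_center (a point): Centre of the orange stud setter: loose upright grey block with an orange band and plunger, body 78 (x) x 34 (y) x 90 mm (z), about 0.45 kg (varies); point half-way up the body, 45 mm over its foot. x: long side, to the back of the rack; z up. Starts in one of the three middle places, 1.5 mm from its neighbours, 1 mm behind the lip. Its plunger head may be used to pinch (across x), tilt and carry it.
- plunger_top (a point): Centre of the top of the orange plunger head, a block 22 (x) x 24 (y) x 30 mm (z) with rounded edges, centred on the setter's axis; up, its top is 120 mm above the setter's foot and it stands 30 mm proud of the body. Axes as the setter's.
- plunger (a joint): How far the plunger is pressed down, m: 0 is up. Its hard stop, a depth collar hidden inside, is set differently each time, 4 to 16 mm down: it can only be felt. A spring pushes up with about 4 N when up, rising to at most 9 N; at the stop the resistance rises steeply. The stud sets with 15 N or more on the plunger at the stop. Springs back up by itself.
- rack_floor (a point): Centre of the rack's inner floor, 6 mm above the bench; x to the back, y along the row, z up. Fixed steel rack, inside 86 (x) x 180 mm (y), open on top. Front lip: inner face x = -43 mm, 6 thick, 18 high above the floor. Back wall: inner face x = 43 mm, 110 high. End walls 10 thick, 50 high. Five setters side by side along y, 35.5 mm apart.
- rack: The rack; origin on the bench under rack_floor. Its yellow keeper rail along the back overhangs the setters' rear top edges: front edge at x = 29 mm, 102 to 110 mm above the floor, 12 mm over the bodies. No setter can pass the lip level: tip its top to -x about the lip (0.1 rad clears the rail, 0.3 is comfortable), then draw it out along its own length, by 0.13 m to be clear.
- nest (a point): Centre of the nest on top of the fixed steel anvil plate (150 x 110 mm, 15 mm thick); this point is on the plate's top surface. Red fences 8 mm high and 8 mm thick frame a rectangle of 86 (x) x 42 mm (y), so that the setter stands inside with 4 mm of play all round. Either way round is right. z is up.
- anvil: The anvil plate itself, origin under its centre on the bench; axes as the nest's. More than 40 N on it (pressing plus the setter's weight) counts as ramming.
- setter_blue_center (a point): Centre of the body of the blue setter, a loose neighbour in the rack of the same size and form as the orange one (78 x 34 x 90 mm body, 30 mm high blue head); axes alike.
- setter_green_center (a point): Centre of the body of the green setter, a loose neighbour in the rack of the same size and form as the orange one (78 x 34 x 90 mm body, 30 mm high green head); axes alike.
- setter_white_center (a point): Centre of the body of the white setter, a loose neighbour in the rack of the same size and form as the orange one (78 x 34 x 90 mm body, 30 mm high white head); axes alike.
- setter_black_center (a point): Centre of the body of the black setter, a loose neighbour in the rack of the same size and form as the orange one (78 x 34 x 90 mm body, 30 mm high black head); axes alike.
- stud_cup: Loose aluminium cup, 60 mm across, 50 mm high; origin under its centre. Bystander.
- mallet: Loose hammer lying on the bench, 240 mm long; handle to its -x. Bystander.
- screwdriver: Loose screwdriver lying on the bench, 180 mm long; handle to its -x. Bystander.
There are look-alikes about, which are no part of the job. What is shaped like the part that bears setter_black_center but purple is not meant.

How it is judged:
By the outcome, as a careful person would: the job done as asked, in the order asked, and still so for the second after the job is handed in, with the robot touching nothing.
It also fails if it takes over 67 s, if anything falls off the work surface, if the arm or the gripper's body presses on something with over 40 N, if the wrist force passes 120 N, or if a joint passes its speed limit or range.

ROBOT

A 7-joint arm with a two-finger parallel gripper is mounted at the origin on the work surface. World frame = base frame: x ahead of the robot, y to its left, z up, the work surface at z = 0. Lengths are in m, angles in degrees, forces in N, time in s.
With the tool pointing down it reaches from about 0.425 to 0.875 m from the base axis. Payload 4.7 kg.
Tool frame: the origin (TCP) lies on the centre line of the jaws, within the pads' length; the fingertips stand 8 mm ahead of it and the grasp point (between the pads) lies 11 mm behind it; z points along the fingers, y is the direction in which the jaws open and shut (so a half turn about z gives the same grasp; the last joint's range is limited). The gripper opens to 87 mm and grips with 3 to 60 N. Pads are 19 mm wide; open, the fingers measure 117 mm over their backs; the gripper's body (75 mm by 190 mm) begins 51 mm behind the grasp point.
Start: joints at [76.725, 18.392, -4.016, 83.108, 1.295, 78.541, -3.26], TCP at [0.158, -0.63, 0.231] pointing down, gripper open.
Joint ranges: [-163.93, 163.93], [-17.29, 119.83], [-79.2, 71.16], [3.27, 140.29], [-89.18, 269.18], [5.43, 117.66], [-154.24, 154.24]. Speed limits (degrees/s): [147.25, 147.25, 180, 180, 180, 180, 180].

INTERFACE

Orientations are given as [roll, pitch, yaw] about the fixed x, y, z axes, in that order (R = Rz(yaw) Ry(pitch) Rx(roll)).
In Python, from cell import env gives the robot as it stands. The module is installed in compiled form; this text tells all that it offers.
- The arm moves only by the tool move_arm, never from a script. Its argument "steps" is a list of rows, each a list of 2 entries, a list of its own where there are three numbers: the shift along the tool's x, y, z in m, then the turn about the tool's z in rad. A call has 1 to 20 rows; each row is the pose to reach, as a shift and turn from the pose commanded when the call began, along the tool's axes at that moment; what a row does not reach only later rows make up. A row lasts 1/8 s, in which the tool goes at most 62.5 mm and 10.7 degrees, less where a joint would pass 70% of its speed; a pose out of reach is approached as far as the arm can. A call with a gripper value outside its range is refused whole. "hand" is the closure, from -1 (fully open) to 1 (shut), set as the call begins (left out, the last holds). The fingers move at their own pace and stop on an object; "squeeze" is the grip in N (left out, the last holds). Time passes only in rows, so rows that repeat a pose let the fingers close. It gives the time, the measured TCP pose, the force and the opening at its end, in the units of the state.
- env.get_obs(): the state, without advancing time (a new reading comes with each control period).
- env.read_camera(name): name is "scene" or "top" or "wrist"; returns (picture, depth): 400x640x3 uint8, red, green, blue; 400x640 float32, m along the optical axis (not along the pixel's ray), 0 where there is no reading.
- env.calibration(name): a dict with "intrinsics" (3x3 intrinsics, pixels), "position" and "orientation" of the camera in the world; the wrist camera has in their place "mount" (4x4, takes a point from camera to tool coordinates, whose origin is the TCP and whose axes are the flange's). Camera axes: x right, y up, looking along -z (the intrinsics and any distortion apply to the point x, -y, -z); pixel columns grow to the right and rows downward; lengths in m; the calibration is good to about 2 mm. A picture is of the moment at which its call begins: read the wrist's pose just before it. calibration takes no time and is no camera call.
- env.sign_off(): hands the job in, once; it reports no verdict.
Trained networks look in the newest picture that a camera, given by its name, has taken for a name from the list of things; names that differ only in an ending like _2 or _b are one class to them, and where a whole thing is asked for, a point or a joint stands for the part that bears it (a point fixed in the world has none). Each returns a list of dicts, best first, with "conf" (0 to 1); they miss things now and then, are a little off and sometimes report something else, mostly with a low value. They report only what shows in the picture. A call takes as long as a camera call. They do not tell look-alikes from the thing itself.
- env.cut_out(camera, query): "region" (400x640 bool, what is visible of it) and "uv" ([column, row] in pixels, amid what is visible of it).
The state is a dict: "time_s": time; "qpos": joint angles; "joint_velocities": joint speeds; "effort": joint torques, N m; "tool_pos": TCP position; "tool_rot": TCP orientation; "force": force on the tool from outside, world axes, zero at the start; "wrist_torque": the same for the moment, N m; "grip_width": finger opening in m.
Only numpy, scipy, OpenCV 4.12 (cv2) and the standard library are available. Lean on these libraries where they do the work, as an engineer would, in place of code of your own. Each camera call takes 0.05 s, during which the arm holds its last target. There are 200 camera calls.

## Working session

There is one attempt and no reset: what is moved stays moved. The work goes in short steps, Python scripts to look and compute and a tool call to move; the robot and the scene stay as the last step left them, time stands still between calls to the robot, and variables do not carry over. Pictures are saved under pics/ and viewed, about 8 in all and at most 12, crops included, and the job is handed in when it is done.

Besides the shell and the picture viewer there is one more tool, called after "Emit:" as name([rows], argument=value, ...), one row to a line, values as JSON. move_arm: Moves the arm, as the interface text tells. Its arguments: {"type":"object","properties":{"steps":{"type":"array"},"hand":{"type":"number"},"squeeze":{"type":"number"}},"required":["steps"]}

```bash
mkdir -p pics; cat > h.py <<'E'
import numpy as np, cv2
from scipy.spatial.transform import Rotation as R
from cell import env
def save(n,im): cv2.imwrite('pics/'+n,im[:,:,::-1])
def cam(name):
    c=env.calibration(name); K=np.array(c['intrinsics'])
    if 'mount' in c:
        o=env.get_obs(); T=np.eye(4); T[:3,:3]=rot(o['tool_rot']); T[:3,3]=o['tool_pos']
        return K,T@np.array(c['mount']),c
    T=np.eye(4); q=np.array(c['orientation'])
    T[:3,:3]=q if q.shape==(3,3) else rot(q)
    T[:3,3]=c['position']; return K,T,c
def rot(a): 
    return R.from_euler('xyz',a,degrees=True).as_matrix()
def cloud(depth,K,T):
    v,u=np.mgrid[0:400,0:640]; d=depth
    p=np.stack([(u-K[0,2])/K[0,0]*d,-(v-K[1,2])/K[1,1]*d,-d],-1)
    return p@T[:3,:3].T+T[:3,3]
E
python3 - <<'E'
from h import *
o=env.get_obs(); print({k:np.round(v,3) for k,v in o.items()})
for n in ['scene','top','wrist']:
    K,T,c=cam(n); im,d=env.read_camera(n); save(n+'0.png',im); np.savez(n+'0.npz',im=im,d=d,K=K,T=T)
    print(n,c); P=cloud(d,K,T)
    for q in ['setter_center','nest','anvil','rack','stud_cup','mallet','screwdriver']:
        try:
            for r in env.cut_out(n,q)[:3]:
                m=r['region']&(d>0); print(n,q,round(r['conf'],2),np.round(r['uv']),m.sum(),np.round(np.median(P[m],0),3) if m.any() else '')
        except Exception as e: print(n,q,e)
a=[cv2.imread(f'pics/{n}0.png') for n in('scene','top')]
cv2.imwrite('pics/a.png',cv2.resize(np.vstack(a),(600,750))[:, :] if 0 else np.vstack(a)[:800])
E
```

```text
{'time_s': np.float64(0.0), 'qpos': array([76.725, 18.44 , -4.014, 83.174,  1.297, 78.539, -3.262]), 'joint_velocities': array([-0.011, -0.025, -0.057,  0.101,  0.1  , -0.041, -0.003]), 'effort': array([ 0.0000e+00, -4.9130e+01, -4.0500e-01, -3.1252e+01, -6.4000e-02,
        4.4000e-02,  0.0000e+00]), 'tool_pos': array([ 0.158, -0.63 ,  0.229]), 'tool_rot': array([-1.79891e+02,  8.00000e-03,  1.40820e+01]), 'force': array([-0.284,  0.826,  0.123]), 'wrist_torque': array([0.026, 0.009, 0.005]), 'grip_width': np.float64(0.087)}
scene {'intrinsics': array([[376.94639801,   0.        , 320.48640189],
       [  0.        , 376.94639801, 202.91679798],
       [  0.        ,   0.        ,   1.        ]]), 'position': array([1.03352713, 0.3401075 , 0.81123078]), 'orientation': array([ 38.72637413,  -1.05425727, 124.47331492])}
scene setter_center 0.68 [246. 166.] 216 [ 0.582 -0.184  0.106]
scene nest 0.9 [392. 252.] 2425 [0.533 0.223 0.016]
scene nest 0.49 [254. 200.] 2246 [ 0.626 -0.124  0.062]
scene anvil 0.66 [393. 253.] 2449 [0.533 0.223 0.016]
scene rack 0.61 [255. 200.] 2303 [ 0.626 -0
[... 790 characters left out ...]
.009 0.023]
top mallet 0.92 [198. 132.] 1059 [0.738 0.332 0.023]
top mallet 0.42 [321. 243.] 340 [0.442 0.009 0.022]
top screwdriver 0.85 [319. 243.] 310 [0.437 0.008 0.023]
wrist {'intrinsics': array([[319.769612  ,   0.        , 321.28622256],
       [  0.        , 319.769612  , 191.00158513],
       [  0.        ,   0.        ,   1.        ]]), 'mount': array([[-1.88782899e-04,  9.66407243e-01,  2.57015575e-01,
         7.06951420e-02],
       [ 9.99999963e-01,  2.32696424e-04, -1.40445255e-04,
         3.50119461e-04],
       [-1.95533917e-04,  2.57015539e-01, -9.66407251e-01,
        -1.53877636e-01],
       [ 0.00000000e+00,  0.00000000e+00,  0.00000000e+00,
         1.00000000e+00]])}
```

View pics/scene0.png

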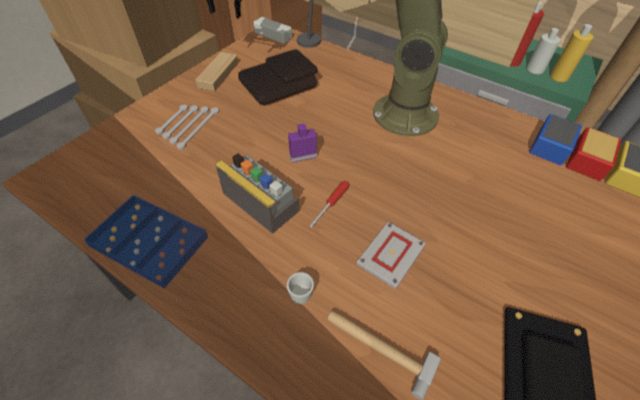

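View pics/top0.png

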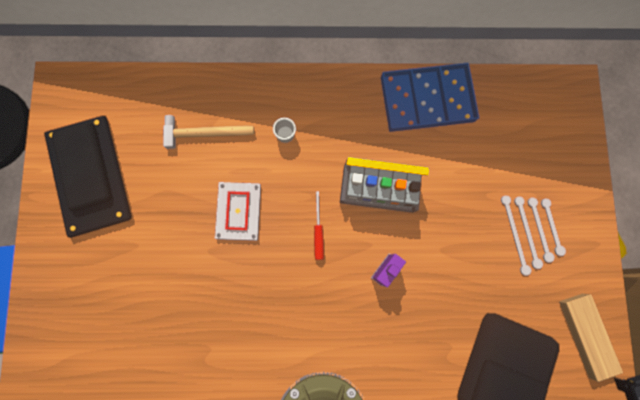

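The top view shows the rack at about (383,185), with white, blue, green, orange (401,185) and black setters from left to right. The nest is at (238,211). The purple look-alike stands in front of the rack at (390,270), and the screwdriver is at (319,243). Next I measure the rail, heads and fences from the depth images.

```bash
cat >> h.py <<'E'
H={'yellow':((22,150,120),(32,255,255)),'orange':((8,170,150),(17,255,255)),'green':((50,120,60),(75,255,255)),'blue':((108,120,80),(122,255,255)),'red':((172,130,100),(179,255,255)),'red2':((0,150,120),(5,255,255)),'purple':((128,90,50),(150,255,255))}
def mask(im,c):
    return cv2.inRange(cv2.cvtColor(im,cv2.COLOR_RGB2HSV),*[np.array(x) for x in H[c]])>0
def box(P,m):
    q=P[m]; z=np.median(q[:,2]); r=cv2.minAreaRect((q[:,:2]*1000).astype(np.float32))
    return len(q),'med',np.round(np.median(q,0),4),'z95',round(np.percentile(q[:,2],95),4),'rect mm',np.round(r[0],1),np.round(r[1],1),round(r[2],1)
E
python3 - <<'E'
from h import *
for n in ['top','scene']:
    f=np.load(n+'0.npz'); im,d,K,T=f['im'],f['d'],f['K'],f['T']; P=cloud(d,K,T)
    x,y,z=P[...,0],P[...,1],P[...,2]
    rk=(x>.45)&(x<.75)&(y>-.3)&(y<0)&(d>0); ns=(x>.4)&(x<.65)&(y>.1)&(y<.35)&(d>0)
    print(n,'yellow',box(P,mask(im,'yellow')&rk&(z>.105)))
    for c in ['orange','green','blue']:
        m=mask(im,c)&rk&(z>.112)
        if m.sum()>5: print(n,c,box(P,m))
    m=(mask(im,'red')|mask(im,'red2'))&ns; print(n,'red',box(P,m))
    m=ns&(z>.010)&(z<.03); print(n,'plate',box(P,m))
    m=mask(im,'purple')&(d>0)&(x>.2)&(x<.6)&(z>.1); print('purple',box(P,m) if m.sum() else 0)
E
```

```text
top yellow (626, 'med', array([ 0.6189, -0.1594,  0.1151]), 'z95', np.float64(0.1178), 'rect mm', array([ 619.7, -159.2]), array([199.4,  19.6]), 82.4)
top orange (88, 'med', array([ 0.5721, -0.1866,  0.1244]), 'z95', np.float64(0.1271), 'rect mm', array([ 573.5, -186.9]), array([21.5, 21.1]), 85.9)
top green (82, 'med', array([ 0.5769, -0.152 ,  0.1243]), 'z95', np.float64(0.1277), 'rect mm', array([ 577.7, -152.7]), array([22.8, 19.7]), 85.3)
top blue (81, 'med', array([ 0.5821, -0.1181,  0.1251]), 'z95', np.float64(0.1282), 'rect mm', array([ 582.2, -117.2]), array([21.8, 19.6]), 88.0)
top red (227, 'med', array([0.5235, 0.2207, 0.0221]), 'z95', np.float64(0.0253), 'rect mm', array([523.1, 219.3]), array([55.6, 98.9]), 87.4)
top plate (2351, 'med', array([0.5224, 0.2187, 0.0147]), 'z95', np.float64(0.0229), 'rect mm', array([524.6, 219.3]), array([110.5, 149.7]), 87.5)
purple (108, 'med', array([ 0.3696, -0.1624,  0.1187]), 'z95', np.float64(0.1219), 'rect mm', array([ 369.7, -164.4]), array([23.8, 22. ]), 50.9)
scene yellow (374, 'med', array([ 0.6225, -0.1476,  0.1165]), 'z95', 
[... 273 characters left out ...]
, -0.1504,  0.1266]), 'z95', np.float64(0.1289), 'rect mm', array([ 583.9, -151. ]), array([14.5, 15. ]), 87.0)
scene blue (83, 'med', array([ 0.5889, -0.1139,  0.1251]), 'z95', np.float64(0.1281), 'rect mm', array([ 586.1, -117.2]), array([24.2, 19.2]), 85.7)
scene red (210, 'med', array([0.532 , 0.2213, 0.0233]), 'z95', np.float64(0.0256), 'rect mm', array([525.8, 221. ]), array([ 54.3, 100. ]), 88.1)
scene plate (2372, 'med', array([0.5309, 0.2227, 0.0161]), 'z95', np.float64(0.0239), 'rect mm', array([524.3, 220.4]), array([110.1, 152.8]), 87.9)
purple (73, 'med', array([ 0.3763, -0.1589,  0.1161]), 'z95', np.float64(0.1216), 'rect mm', array([ 372.7, -161.5]), array([20.4, 19.9]), 48.7)
```

Emit:
move_arm([
  [[0.05, -0.032, 0], -0.12],
  [[0.1, -0.064, 0], -0.24],
  [[0.15, -0.096, 0], -0.36],
  [[0.2, -0.128, 0], -0.48],
  [[0.25, -0.16, 0], -0.6],
  [[0.3, -0.192, 0], -0.72],
  [[0.35, -0.224, 0], -0.84],
  [[0.4, -0.256, 0], -0.96],
  [[0.45, -0.288, 0], -1.08],
  [[0.49, -0.314, 0], -1.15],
  [[0.512, -0.328, 0], -1.192],
  [[0.512, -0.328, 0], -1.192],
  [[0.512, -0.328, 0], -1.192],
  [[0.512, -0.328, 0], -1.192],
], hand=0.2, squeeze=15)

```text
time_s: 2.95
tool_pos: [0.5738, -0.1901, 0.2305]
tool_rot: [-180.0, 0.1, 82.2]
force: [-0.2, -0.7, 0.0]
grip_width: 0.0353
```

```bash
cat > look.py <<'E'
import sys
from h import *
n=sys.argv[1]
o=env.get_obs(); K,T,c=cam('wrist'); im,d=env.read_camera('wrist'); save(n+'.png',im); np.savez(n+'.npz',im=im,d=d,K=K,T=T)
P=cloud(d,K,T); x,y,z=P[...,0],P[...,1],P[...,2]
print({k:np.round(o[k],4) for k in('time_s','tool_pos','tool_rot','force','grip_width')})
for c,zz in(('yellow',.105),('orange',.115),('green',.115),('blue',.115)):
    m=mask(im,c)&(d>0)&(z>zz)&(z<.14)
    if m.sum()>20: print(c,box(P,m))
E
python3 look.py w1
```

```text
{'time_s': np.float64(2.95), 'tool_pos': array([ 0.5738, -0.1901,  0.2305]), 'tool_rot': array([-1.799719e+02,  7.170000e-02,  8.216170e+01]), 'force': array([-0.1642, -0.7172,  0.0087]), 'grip_width': np.float64(0.0353)}
yellow (4819, 'med', array([ 0.6232, -0.135 ,  0.1158]), 'z95', np.float64(0.117), 'rect mm', array([ 621.8, -148.6]), array([178.4,  19.3]), 82.6)
orange (408, 'med', array([ 0.5711, -0.1878,  0.1254]), 'z95', np.float64(0.1267), 'rect mm', array([ 572.6, -205.5]), array([58.3, 21.3]), 81.9)
green (715, 'med', array([ 0.5793, -0.1523,  0.1256]), 'z95', np.float64(0.1269), 'rect mm', array([ 579.4, -153. ]), array([22.9, 19.6]), 82.5)
blue (785, 'med', array([ 0.584 , -0.1178,  0.1257]), 'z95', np.float64(0.1269), 'rect mm', array([ 584.2, -118.2]), array([22.7, 20.5]), 82.1)
```

View pics/w1.png

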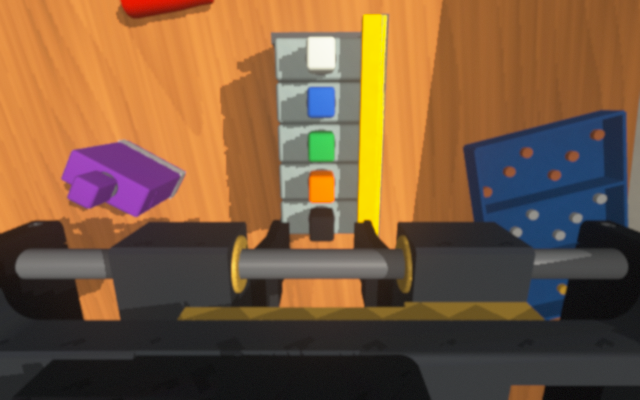

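The wrist view shows the heads in a column at pixel column 320, with orange at (321,187), black at (321,222) and the yellow rail at column 373. Extrapolating from green and blue puts the orange head at about (0.5745, -0.1878), which fits the rail position.

Emit:
move_arm([
  [[0.001, -0.002, 0.03], 0],
  [[0.0024, -0.0042, 0.06], 0],
  [[0.0024, -0.0042, 0.085], 0],
  [[0.0024, -0.0042, 0.09], 0],
  [[0.0024, -0.0042, 0.09], 0],
])

```text
time_s: 3.62
tool_pos: [0.5711, -0.1855, 0.1411]
tool_rot: [180.0, 0.0, 82.3]
force: [-0.6, 1.7, -0.3]
grip_width: 0.0347
```

```bash
python3 look.py w2
```

```text
{'time_s': np.float64(3.625), 'tool_pos': array([ 0.5711, -0.1855,  0.1411]), 'tool_rot': array([1.79978e+02, 1.96000e-02, 8.23261e+01]), 'force': array([-0.5992,  1.7466, -0.3142]), 'grip_width': np.float64(0.0347)}
yellow (8376, 'med', array([ 0.6241, -0.1253,  0.1158]), 'z95', np.float64(0.1168), 'rect mm', array([ 623.2, -138. ]), array([136.1,  19.7]), 82.5)
orange (1304, 'med', array([ 0.5751, -0.1842,  0.1255]), 'z95', np.float64(0.1266), 'rect mm', array([ 572.4, -204.9]), array([57.5, 21.5]), 82.4)
green (1615, 'med', array([ 0.5793, -0.1518,  0.1256]), 'z95', np.float64(0.1267), 'rect mm', array([ 579.4, -152.6]), array([22.7, 20.7]), 81.7)
blue (1827, 'med', array([ 0.5838, -0.1178,  0.1256]), 'z95', np.float64(0.1268), 'rect mm', array([ 583.9, -118.1]), array([22.7, 21. ]), 82.3)
```

View pics/w2.png

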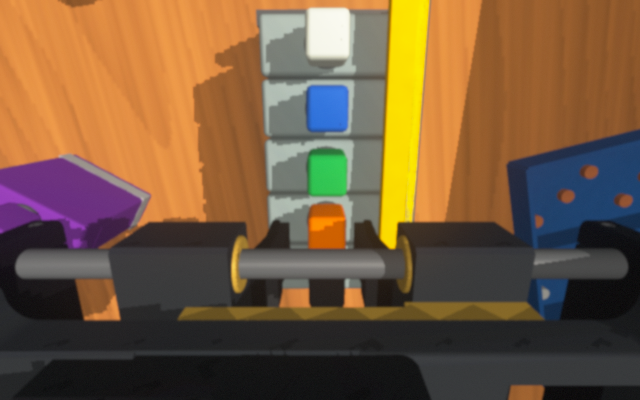

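The orange head at (327,225) sits between the two fingers, offset toward the rear finger as planned. I'm lowering over it and closing.

Emit:
move_arm([
  [[-0.0016, -0.0009, 0.012], 0],
  [[-0.0016, -0.0009, 0.022], 0],
  [[-0.0016, -0.0009, 0.027], 0],
  [[-0.0016, -0.0009, 0.027], 0],
])

```text
time_s: 4.18
tool_pos: [0.5696, -0.1861, 0.1129]
tool_rot: [-179.9, -0.0, 82.4]
force: [-0.3, 0.4, 0.2]
grip_width: 0.0345
```

Emit:
move_arm([
  [[0, 0.001, 0], 0],
  [[0, 0.002, 0], 0],
  [[0, 0.003, 0], 0],
  [[0, 0.004, 0], 0],
  [[0, 0.004, 0], 0],
], hand=1, squeeze=15)

```text
time_s: 4.8
tool_pos: [0.574, -0.1868, 0.1139]
tool_rot: [-180.0, 0.0, 82.4]
force: [-0.3, -0.0, 4.0]
grip_width: 0.0216
```

Emit:
move_arm([
  [[0, -0.002, -0.0009], 0],
  [[0, -0.0045, -0.0018], 0],
  [[0, -0.007, -0.0027], 0],
  [[0, -0.0092, -0.0035], 0],
  [[0, -0.0116, -0.0042], 0],
  [[0, -0.014, -0.0049], 0],
  [[0, -0.0163, -0.0055], 0],
  [[0, -0.0187, -0.0061], 0],
  [[0, -0.0187, -0.0061], 0],
])

```text
time_s: 5.92
tool_pos: [0.5576, -0.1846, 0.1206]
tool_rot: [179.7, 0.0, 82.4]
force: [6.1, -1.2, -1.5]
grip_width: 0.0239
```

```bash
python3 look.py w3; python3 - <<'E'
from h import *
im,d=env.read_camera('scene'); save('s3.png',cv2.resize(im[120:250,180:380],(800,520)))
a=cv2.imread('pics/w3.png'); b=cv2.imread('pics/s3.png')
cv2.imwrite('pics/c3.png',np.hstack([cv2.resize(a[150:330,220:460],(400,300)),cv2.resize(b,(400,300))]))
E
```

```text
{'time_s': np.float64(5.925), 'tool_pos': array([ 0.5576, -0.1846,  0.1206]), 'tool_rot': array([1.796776e+02, 2.100000e-02, 8.238730e+01]), 'force': array([ 6.1373, -1.2496, -1.5402]), 'grip_width': np.float64(0.0239)}
yellow (9070, 'med', array([ 0.6244, -0.123 ,  0.1157]), 'z95', np.float64(0.1168), 'rect mm', array([ 624.2, -129.5]), array([105.4,  19.9]), 82.5)
orange (1011, 'med', array([ 0.5591, -0.1762,  0.1294]), 'z95', np.float64(0.132), 'rect mm', array([ 559. , -177.9]), array([ 8.7, 22.7]), 86.7)
green (2175, 'med', array([ 0.579 , -0.1517,  0.1255]), 'z95', np.float64(0.1267), 'rect mm', array([ 579.4, -152.8]), array([23.2, 22. ]), 82.9)
blue (2455, 'med', array([ 0.5834, -0.1177,  0.1255]), 'z95', np.float64(0.1267), 'rect mm', array([ 583.9, -118.2]), array([23., 22.]), 82.5)
```

View pics/c3.png

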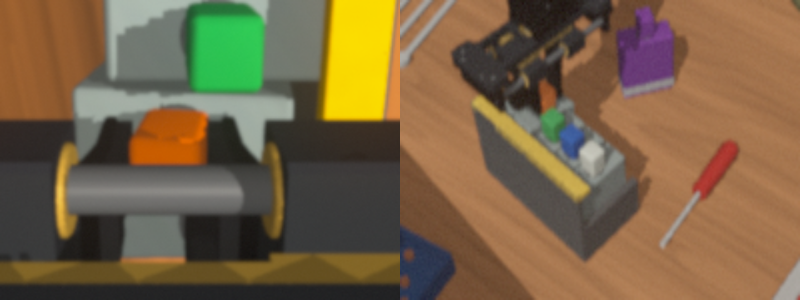

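The orange setter is tipped forward in the grip: its head is at (170,130) in the left crop, and the neighbours are unmoved. I'm tilting it a little more, then drawing it out along its length.

Emit:
move_arm([
  [[0, -0.003, -0.001], 0],
  [[0, -0.006, -0.002], 0],
  [[0, -0.007, -0.006], 0],
  [[0, -0.008, -0.011], 0],
  [[0, -0.0095, -0.017], 0],
  [[0, -0.011, -0.023], 0],
  [[0, -0.0125, -0.029], 0],
  [[0, -0.014, -0.035], 0],
  [[0, -0.014, -0.035], 0],
])

```text
time_s: 7.15
tool_pos: [0.5414, -0.1826, 0.1552]
tool_rot: [180.0, 0.0, 82.4]
force: [0.4, 0.3, -6.3]
grip_width: 0.0217
```

```bash
python3 look.py w4; python3 - <<'E'
from h import *
im,d=env.read_camera('scene'); save('s4.png',cv2.resize(im[120:250,180:380],(800,520)))
a=cv2.imread('pics/w4.png'); b=cv2.imread('pics/s4.png')
cv2.imwrite('pics/c4.png',np.hstack([cv2.resize(a[150:330,220:460],(400,300)),cv2.resize(b,(400,300))]))
E
```

```text
{'time_s': np.float64(7.15), 'tool_pos': array([ 0.5414, -0.1826,  0.1552]), 'tool_rot': array([1.799916e+02, 2.910000e-02, 8.237100e+01]), 'force': array([ 0.3624,  0.2523, -6.2553]), 'grip_width': np.float64(0.0217)}
yellow (7412, 'med', array([ 0.624 , -0.124 ,  0.1157]), 'z95', np.float64(0.1168), 'rect mm', array([ 624.1, -131.3]), array([127.4,  20.2]), 82.4)
orange (100, 'med', array([ 0.5439, -0.1727,  0.1373]), 'z95', np.float64(0.1397), 'rect mm', array([ 543.5, -172.8]), array([ 1.1, 18.7]), 82.9)
green (1497, 'med', array([ 0.5786, -0.152 ,  0.1255]), 'z95', np.float64(0.1267), 'rect mm', array([ 579., -153.]), array([23.4, 21.6]), 82.4)
blue (1675, 'med', array([ 0.583 , -0.1176,  0.1255]), 'z95', np.float64(0.1267), 'rect mm', array([ 583.7, -117.9]), array([22.8, 21.7]), 82.5)
```

View pics/c4.png

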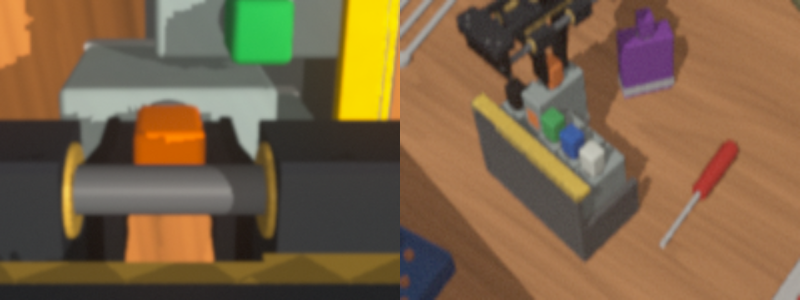

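The setter is clear of the lip and hanging upright in the grip (opening 21.7 mm), and its neighbours are still standing. I'm lifting it higher and carrying it to the nest.

Emit:
move_arm([
  [[0, -0.004, -0.02], 0],
  [[0, -0.008, -0.045], 0],
  [[0, -0.012, -0.07], 0],
  [[0, -0.016, -0.095], 0],
  [[0.02, -0.02, -0.1], 0],
  [[0.06, -0.025, -0.1], -0.01],
  [[0.105, -0.03, -0.1], -0.02],
  [[0.15, -0.035, -0.1], -0.03],
  [[0.195, -0.04, -0.1], -0.045],
  [[0.24, -0.045, -0.1], -0.055],
  [[0.285, -0.05, -0.1], -0.065],
  [[0.33, -0.06, -0.1], -0.08],
  [[0.365, -0.066, -0.1], -0.0925],
  [[0.388, -0.07, -0.1], -0.0925],
  [[0.396, -0.0704, -0.09], -0.0925],
  [[0.396, -0.0704, -0.08], -0.0925],
  [[0.396, -0.0704, -0.08], -0.0925],
], squeeze=25)

```text
time_s: 9.38
tool_pos: [0.5237, 0.2172, 0.2328]
tool_rot: [-179.8, 0.1, 87.6]
force: [-0.1, -1.7, -5.6]
grip_width: 0.0217
```

```bash
cat > look2.py <<'E'
import sys
from h import *
n=sys.argv[1]
o=env.get_obs(); K,T,c=cam('wrist'); im,d=env.read_camera('wrist'); save(n+'.png',im); np.savez(n+'.npz',im=im,d=d,K=K,T=T)
print({k:np.round(o[k],4) for k in('time_s','tool_pos','tool_rot','force','grip_width')})
tp=o['tool_pos']; Rt=rot(o['tool_rot'])
P=cloud(d,K,T); L=(P-tp)@Rt   # tool coords
m=mask(im,'orange')&(d>0)&(np.abs(L[...,0])<.06)&(np.abs(L[...,1])<.05)&(L[...,2]<.03)&(L[...,2]>-.04)
print('orange in tool', m.sum(), np.round(np.percentile(L[m],[2,50,98],axis=0),4).tolist() if m.any() else '')
# grey body: points near tool in tool coords below head
b=(d>0)&(np.abs(L[...,0])<.04)&(np.abs(L[...,1])<.05)&(L[...,2]>.005)&(L[...,2]<.1)
print('body in tool',b.sum(),np.round(np.percentile(L[b],[2,50,98],axis=0),4).tolist() if b.any() else '')
x,y,z=P[...,0],P[...,1],P[...,2]
m=(mask(im,'red')|mask(im,'red2'))&(d>0)&(z<.04)
if m.sum()>20: print('red',box(P,m))
for s in ['scene','top']:
    K,T,c=cam(s); im2,d2=env.read_camera(s); save(n+s+'.png',im2); np.savez(n+s+'.npz',im=im2,d=d2,K=K,T=T)
a=cv2.imread(f'pics/{n}.png'); b=cv2.imread(f'pics/{n}scene.png')
r0,r1,c0,c1=map(int,sys.argv[2:6])
cv2.imwrite(f'pics/{n}c.png',np.hstack([cv2.resize(a,(480,300)),cv2.resize(b[r0:r1,c0:c1],(300,300))]))
E
python3 look2.py w5 140 300 320 480
```

```text
{'time_s': np.float64(9.375), 'tool_pos': array([0.5237, 0.2172, 0.2328]), 'tool_rot': array([-1.798357e+02,  1.356000e-01,  8.756710e+01]), 'force': array([-0.1449, -1.6687, -5.6228]), 'grip_width': np.float64(0.0217)}
orange in tool 696 [[0.0013, -0.0089, -0.0068], [0.0059, 0.0006, -0.0054], [0.0097, 0.0101, -0.0034]]
body in tool 5948 [[-0.0049, -0.0361, 0.0076], [0.0142, 0.0005, 0.0265], [0.015, 0.0365, 0.0955]]
red (839, 'med', array([0.5237, 0.2434, 0.0229]), 'z95', np.float64(0.024), 'rect mm', array([524.3, 229.8]), array([ 37.3, 100.2]), 87.5)
```

View pics/w5c.png

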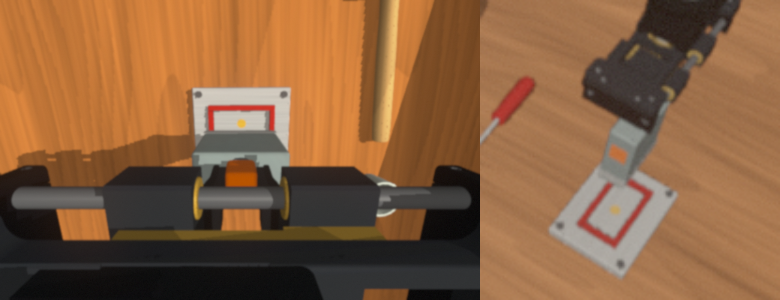

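The setter hangs upright, and its foot is just behind the nest along -y. I'm lowering it to about 25 mm above the plate and measuring again.

Emit:
move_arm([
  [[0.002, 0.0005, 0.02], 0],
  [[0.004, 0.0005, 0.045], 0],
  [[0.0045, 0.0005, 0.065], 0],
  [[0.0045, 0.0005, 0.075], 0],
  [[0.0045, 0.0005, 0.075], 0],
  [[0.0045, 0.0005, 0.075], 0],
])

```text
time_s: 10.28
tool_pos: [0.5256, 0.2241, 0.1604]
tool_rot: [179.9, -0.0, 87.7]
force: [-0.8, 0.3, -5.6]
grip_width: 0.0219
```

```bash
cat > fit.py <<'E'
import sys
from h import *
f=np.load(sys.argv[1]+'.npz'); o=env.get_obs(); tp=o['tool_pos']; Rt=rot(o['tool_rot']); d=f['d']
P=cloud(d,f['K'],f['T']); L=(P-tp)@Rt
s=(d>0)&(np.abs(L[...,0]-.0145)<.006)&(np.abs(L[...,1])<.034)&(L[...,2]>.028)&(L[...,2]<.105)
q=L[s]; A=np.c_[np.ones(len(q)),q[:,1],q[:,2]]; c=np.linalg.lstsq(A,q[:,0],rcond=None)[0]
print('side x = %.4f + %.3f y + %.3f z'%tuple(c),len(q),'at foot z=.114:',round(c@[1,0,.114],4))
for lo in np.arange(.03,.11,.02):
    m=s&(L[...,2]>lo)&(L[...,2]<lo+.02)
    if m.sum()>30: print(round(lo,2),m.sum(),'y range',np.round(np.percentile(L[m][:,1],[1,99]),4),'x',round(np.median(L[m][:,0]),4))
t=(d>0)&(np.abs(L[...,0])<.015)&(np.abs(L[...,1])<.038)&(L[...,2]>.015)&(L[...,2]<.032)
q=L[t]; A=np.c_[np.ones(len(q)),q[:,1],q[:,0]]; c=np.linalg.lstsq(A,q[:,2],rcond=None)[0]; print('top z',np.round(c,4),len(q))
E
python3 look2.py w6 140 300 320 480; python3 fit.py w6
```

```text
{'time_s': np.float64(10.275), 'tool_pos': array([0.5256, 0.2241, 0.1604]), 'tool_rot': array([ 1.799199e+02, -3.210000e-02,  8.767580e+01]), 'force': array([-0.7556,  0.3106, -5.5907]), 'grip_width': np.float64(0.0219)}
orange in tool 693 [[0.0012, -0.0089, -0.0068], [0.0059, 0.0006, -0.0054], [0.0097, 0.0101, -0.0034]]
body in tool 5950 [[-0.005, -0.036, 0.0074], [0.0142, 0.0003, 0.0264], [0.015, 0.0366, 0.0956]]
red (1047, 'med', array([0.5252, 0.2447, 0.0228]), 'z95', np.float64(0.024), 'rect mm', array([524.7, 236.2]), array([ 26.1, 100.2]), 88.6)
side x = 0.0149 + -0.000 y + -0.003 z 2623 at foot z=.114: 0.0146
0.03 898 y range [-0.0332  0.0333] x 0.0148
0.05 692 y range [-0.0332  0.0332] x 0.0147
0.07 539 y range [-0.0334  0.0332] x 0.0146
0.09 377 y range [-0.0332  0.0335] x 0.0147
top z [0.0239 0.0125 0.0981] 2946
```

View pics/w6c.png

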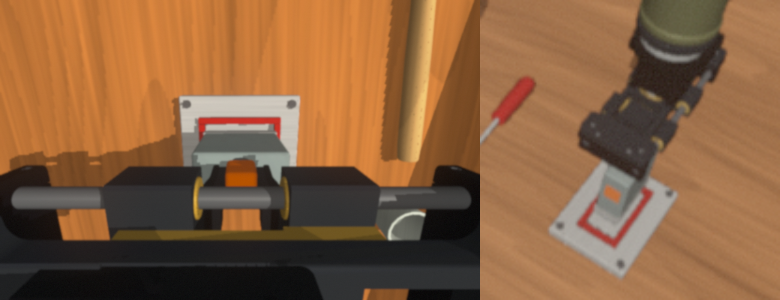

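Measured in the grip, the body is upright and within 2 mm of the nest centre. I'm correcting by about 1 mm and lowering.

Emit:
move_arm([
  [[-0.0012, -0.001, 0.004], 0],
  [[-0.0012, -0.001, 0.009], 0],
  [[-0.0012, -0.001, 0.014], 0],
  [[-0.0012, -0.001, 0.019], 0],
  [[-0.0012, -0.001, 0.023], 0],
  [[-0.0012, -0.001, 0.026], 0],
  [[-0.0012, -0.001, 0.028], 0],
  [[-0.0012, -0.001, 0.0295], 0],
  [[-0.0012, -0.001, 0.0305], 0],
  [[-0.0012, -0.001, 0.031], 0],
])

```text
time_s: 11.68
tool_pos: [0.5239, 0.223, 0.1295]
tool_rot: [180.0, 0.0, 87.7]
force: [-2.9, -2.0, 3.8]
grip_width: 0.0222
```

Contact came at the height expected for the plate, and a fence would have stopped it 8 mm higher. I'm releasing it and rising.

Emit:
move_arm([
  [[0, 0, 0], 0],
  [[0, 0, 0], 0],
  [[0, 0, 0], 0],
  [[0, 0, -0.015], 0],
  [[0, 0, -0.04], 0],
  [[0, 0, -0.06], 0],
  [[0, 0, -0.06], 0],
], hand=-0.2)

```text
time_s: 12.55
tool_pos: [0.5251, 0.2234, 0.1909]
tool_rot: [179.8, -0.1, 87.7]
force: [-0.4, -0.2, 0.1]
grip_width: 0.0526
```

```bash
python3 look2.py w7 140 300 320 480; python3 - <<'E'
from h import *
for n in ['w7','w7scene','w7top']:
    f=np.load(n+'.npz'); im,d=f['im'],f['d']; P=cloud(d,f['K'],f['T']); x,y,z=P[...,0],P[...,1],P[...,2]
    m=mask(im,'orange')&(d>0)&(x>.45)&(x<.6)&(y>.15)&(y<.3)&(z>.12)&(z<.145)
    if m.sum()>10: print(n,'head',box(P,m))
    m=(d>0)&(x>.45)&(x<.6)&(y>.15)&(y<.3)&(z>.095)&(z<.112)
    if m.sum()>10: print(n,'bodytop',box(P,m))
E
```

```text
{'time_s': np.float64(12.55), 'tool_pos': array([0.5251, 0.2234, 0.1909]), 'tool_rot': array([ 1.797723e+02, -6.290000e-02,  8.767550e+01]), 'force': array([-0.3544, -0.2148,  0.072 ]), 'grip_width': np.float64(0.0526)}
orange in tool 5 [[-0.0102, -0.0262, -0.0319], [-0.0099, -0.0253, -0.0282], [-0.0093, -0.0251, -0.0193]]
body in tool 4646 [[-0.0179, -0.0388, 0.0077], [0.0016, -0.0018, 0.0859], [0.0136, 0.0347, 0.0963]]
red (897, 'med', array([0.5272, 0.2444, 0.0228]), 'z95', np.float64(0.024), 'rect mm', array([524.5, 234.7]), array([ 29.4, 100.1]), 86.7)
w7 head (1061, 'med', array([0.5234, 0.2227, 0.1345]), 'z95', np.float64(0.1358), 'rect mm', array([523.4, 220.8]), array([23.5, 20.6]), 87.2)
w7 bodytop (3208, 'med', array([0.5242, 0.2247, 0.1046]), 'z95', np.float64(0.1059), 'rect mm', array([523.1, 220.8]), array([33.3, 78.1]), 87.6)
w7scene head (60, 'med', array([0.5324, 0.2224, 0.1318]), 'z95', np.float64(0.1368), 'rect mm', array([529.4, 221.9]), array([21.5, 10.5]), 84.6)
w7scene bodytop (281, 'med', array([0.5443, 0.2242, 0.1054]), 'z95', np.float64(0.1085), 'rect mm', array([524.3, 220.8]), array([34.2, 77.8]), 86.9)
w7top bodytop (112, 'med', array([0.5451, 0.2077, 0.1042]), 'z95', np.float64(0.1074), 'rect mm', array([537.8, 216.2]), array([29.5, 48.4]), 89.5)
```

View pics/w7c.png

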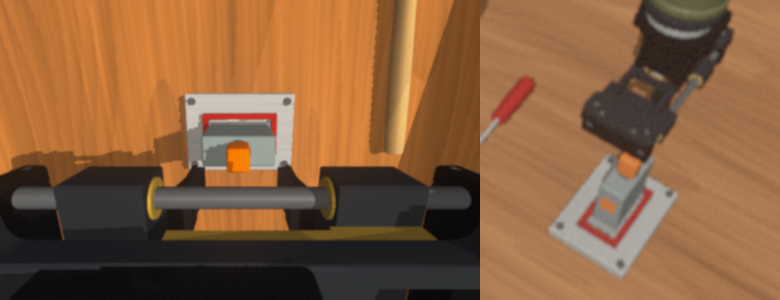

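The setter stands inside the fences with its body top at z = 0.105, centre at (0.523, 0.221) and yaw matching the nest. Next I close the fingers and move down to just above the head.

Emit:
move_arm([
  [[-0.0027, -0.0018, 0], 0],
  [[-0.0027, -0.0018, 0], 0],
  [[-0.0027, -0.0018, 0], 0],
  [[-0.0027, -0.0018, 0], 0],
  [[-0.0027, -0.0018, 0.015], 0],
  [[-0.0027, -0.0018, 0.03], 0],
  [[-0.0027, -0.0018, 0.04], 0],
  [[-0.0027, -0.0018, 0.044], 0],
  [[-0.0027, -0.0018, 0.044], 0],
  [[-0.0027, -0.0018, 0.044], 0],
], hand=1, squeeze=30)

```text
time_s: 13.95
tool_pos: [0.5223, 0.2202, 0.145]
tool_rot: [180.0, -0.0, 87.7]
force: [0.8, -0.1, -0.6]
grip_width: 0.0006
```

Emit:
move_arm([
  [[0, 0, 0.001], 0],
  [[0, 0, 0.002], 0],
  [[0, 0, 0.003], 0],
  [[0, 0, 0.004], 0],
  [[0, 0, 0.005], 0],
  [[0, 0, 0.006], 0],
  [[0, 0, 0.006], 0],
])

```text
time_s: 14.82
tool_pos: [0.5223, 0.2202, 0.139]
tool_rot: [180.0, -0.0, 87.7]
force: [-1.1, -0.9, 6.2]
grip_width: 0.0003
```

Emit:
move_arm([
  [[0, 0, 0.0005], 0],
  [[0, 0, 0.001], 0],
  [[0, 0, 0.0015], 0],
  [[0, 0, 0.002], 0],
  [[0, 0, 0.002], 0],
])

```text
time_s: 15.45
tool_pos: [0.5224, 0.2205, 0.1389]
tool_rot: [179.9, 0.0, 87.7]
force: [-4.4, -3.0, 16.8]
grip_width: 0.0005
```

Emit:
move_arm([
  [[0, 0, 0.0005], 0],
  [[0, 0, 0.001], 0],
  [[0, 0, 0.0015], 0],
  [[0, 0, 0.0015], 0],
])

```text
time_s: 15.95
tool_pos: [0.5227, 0.2209, 0.1388]
tool_rot: [179.9, 0.0, 87.7]
force: [-6.8, -3.1, 25.2]
grip_width: 0.0006
```

This is the stop: z stays at 0.139 while the force climbs to 25 N. I'm easing off to about 20 N and holding.

Emit:
move_arm([
  [[0, 0, -0.0006], 0],
  [[0, 0, -0.0006], 0],
  [[0, 0, -0.0006], 0],
  [[0, 0, -0.0006], 0],
  [[0, 0, -0.0006], 0],
  [[0, 0, -0.0006], 0],
  [[0, 0, -0.0006], 0],
  [[0, 0, -0.0006], 0],
  [[0, 0, -0.0006], 0],
  [[0, 0, -0.0006], 0],
  [[0, 0, -0.0006], 0],
  [[0, 0, -0.0006], 0],
])

```text
time_s: 17.45
tool_pos: [0.5226, 0.2207, 0.1389]
tool_rot: [179.9, 0.0, 87.7]
force: [-5.3, -2.0, 21.7]
grip_width: 0.0003
```

Emit:
move_arm([
  [[0, 0, -0.001], 0],
  [[0, 0, -0.002], 0],
  [[0, 0, -0.003], 0],
  [[0, 0, -0.005], 0],
  [[0, 0, -0.008], 0],
  [[0, 0, -0.012], 0],
  [[0, 0, -0.02], 0],
  [[0, 0, -0.04], 0],
  [[0, 0, -0.06], 0],
  [[0, 0, -0.1], 0],
  [[0, 0, -0.12], 0],
  [[-0.05, 0, -0.12], 0],
  [[-0.1, 0, -0.12], 0],
  [[-0.12, 0, -0.12], 0],
  [[-0.12, 0, -0.12], 0],
])

```text
time_s: 19.32
tool_pos: [0.5173, 0.0982, 0.256]
tool_rot: [180.0, 0.1, 87.4]
force: [-0.5, 0.2, 0.6]
grip_width: 0.0006
```

```bash
python3 look2.py w8 140 300 320 480; python3 - <<'E'
from h import *
for n in ['w8','w8scene','w8top']:
    f=np.load(n+'.npz'); im,d=f['im'],f['d']; P=cloud(d,f['K'],f['T']); x,y,z=P[...,0],P[...,1],P[...,2]
    for q,m in(('head',mask(im,'orange')&(z>.12)),('bodytop',(z>.095)&(z<.112))):
        m=m&(d>0)&(x>.45)&(x<.6)&(y>.15)&(y<.3)&(z<.145)
        if m.sum()>10: print(n,q,box(P,m))
a=cv2.imread('pics/w8scene.png'); cv2.imwrite('pics/fin.png',cv2.resize(a[120:320,180:480],(780,520)))
E
```

```text
{'time_s': np.float64(19.325), 'tool_pos': array([0.5173, 0.0982, 0.256 ]), 'tool_rot': array([1.79982e+02, 5.38000e-02, 8.74478e+01]), 'force': array([-0.4637,  0.188 ,  0.6086]), 'grip_width': np.float64(0.0006)}
orange in tool 0 
body in tool 71 [[0.0089, -0.0078, 0.0052], [0.0095, 0.0011, 0.0065], [0.011, 0.0094, 0.0089]]
red (685, 'med', array([0.5302, 0.196 , 0.0228]), 'z95', np.float64(0.0241), 'rect mm', array([524.5, 219.2]), array([54.5, 99. ]), 87.4)
w8 head (807, 'med', array([0.5231, 0.2196, 0.1346]), 'z95', np.float64(0.136), 'rect mm', array([523.4, 220.3]), array([23.2, 20.9]), 86.8)
w8 bodytop (2804, 'med', array([0.5244, 0.218 , 0.1047]), 'z95', np.float64(0.1061), 'rect mm', array([523.3, 220.1]), array([34.6, 78.1]), 87.6)
w8scene head (71, 'med', array([0.5306, 0.2237, 0.1343]), 'z95', np.float64(0.1374), 'rect mm', array([526.4, 221. ]), array([17.9, 22.7]), 1.8)
w8scene bodytop (311, 'med', array([0.5409, 0.2247, 0.1052]), 'z95', np.float64(0.1083), 'rect mm', array([523.4, 221. ]), array([34.1, 80.1]), 86.6)
w8top bodytop (45, 'med', array([0.4921, 0.2315, 0.1033]), 'z95', np.float64(0.1069), 'rect mm', array([496.7, 234.3]), array([32. , 11.9]), 27.0)
```

View pics/fin.png

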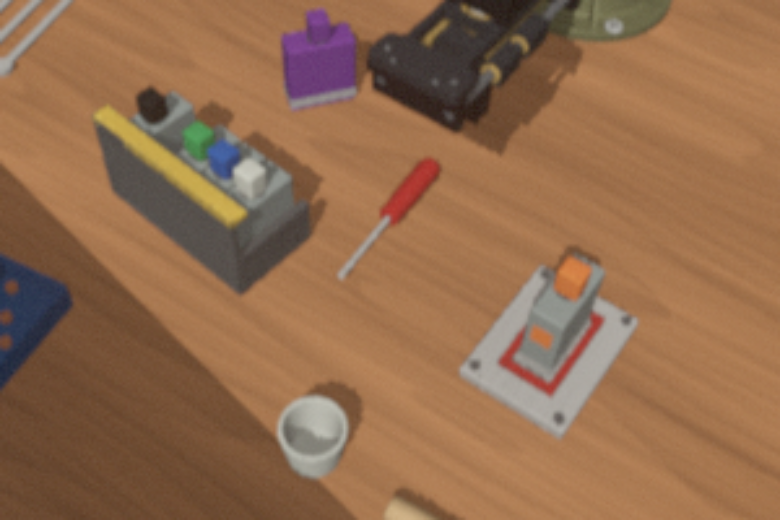

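The setter stands in the nest with its head back up, top at z = 0.135. The other four setters are upright in the rack, and the cup, mallet and screwdriver are where they were. Handing in.

```bash
python3 -c "
from cell import env
print(env.sign_off())"
```

```text
the job is handed in; nothing more can be done
None
```

The job is done and handed in at about 19.5 s of the 67 s allowed.

- **Removal:** I pinched the orange setter by its plunger head, tipped it forward about the lip, drew it out and stood it in the nest.
- **Setting the stud:** The plunger met its stop about 4 mm down. The force peaked at about 25 N as I felt for the stop. I then held about 21 N for 1.5 s and let the plunger spring back up.
- **Placement:** In the last checks the setter stands upright within about 1 mm of the nest centre, its yaw matching the nest's to within a degree. Its body top is at z = 0.105 and its head top at 0.135, so the plunger is fully up.
- **Surroundings:** The other four setters look upright in the rack. The cup and screwdriver look unmoved in the last picture. The mallet was mostly outside that crop; I saw nothing touch it.
- **Disagreement:** The last overhead view gave no usable position for the setter, probably because the arm was in the way. The wrist and scene cameras agree on it to within about 1 mm.

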